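Thread the centre rod of a two-tier porcelain stand

TASK

Take the steel rod with the flat blue handle out of the wooden holder, thread it upright down through the top plate and then the middle plate of the cake stand in the assembly jig, and set it fully home in the foot's socket so that it stands straight, then let go of it. The plates lie loose and off-centre in the jig: find each hole by feel and coax the plates into line with the rod, gently, never pressing or knocking hard on the porcelain. Leave the other rod and the crockery where they are.

Things in the scene. Friction and masses are not known exactly. Their poses are not given: they have to be found in the camera images.
- rod_handle (a point): The steel rod to be threaded: centre of its flat blue handle, an upright block 12 mm thick (rod x) by 30 mm wide (rod y) by 35 mm tall (rod z); pinch it across the 12 mm. The rod's z axis points up along the shaft, from the tip to the handle. At the start it stands upright in one of the two holes of the wooden holder, with the handle centre about 157 mm above the table. It weighs about 0.14 kg.
- rod_tip (a point): Lower end of that rod, 147.5 mm straight below the handle's centre. The shaft is 10 mm in diameter and 130 mm long up to the handle; its nose tapers over the last 4 mm from 10 mm to 6.5 mm diameter.
- rod: The same rod, steel shaft and blue handle; its origin is at the lower tip.
- jig: The fixed assembly jig: a wooden board 200 x 220 x 15 mm (x, y, z), origin under its centre at table height; jig z is up, the axis of the stand. Two aluminium posts (tops 145 mm above the table, 98 mm either side of the axis along jig y) carry on arms two white gold-rimmed plates, which cannot lift or tilt, over a fixed porcelain foot. Porcelain chips above 25 N.
- top_level (a point): Point on the jig's axis level with the top face of the top plate (140 mm above the table). The plate: 110 mm diameter, 6 mm thick, rim 5 mm higher, with a 12 mm through hole in a blue ring (26 mm outside diameter). The hole's centre lies anywhere up to 6 mm off the axis along jig x and up to 6 mm along jig y, differently each time, not measured.
- middle_level (a point): Point on the jig's axis level with the top face of the middle plate (95 mm above the table): 136 mm diameter, else like the top plate, its hole off-centre by itself. A plate slides level, to 10 mm off-centre each way, if pushed at its hole's wall with about 2 N per axis, and stays there; a rod resting on its glaze (friction 0.25) with 5 N or less does not drag it.
- foot_mouth (a point): Centre of the mouth of the socket in the fixed white porcelain foot (90 mm diameter at the bottom, 36 mm at the top), on the jig's axis 45 mm above the table: a round blind hole 12.5 mm in diameter, 20 mm deep. The foot cannot move, so the plates must be slid with the rod until their holes are over it.
- socket_floor (a point): Centre of the socket's floor, on the jig's axis 25 mm above the table: the rod is home when its tip rests here. The handle's centre is then 172.5 mm above the table.
- holder: The fixed dark wooden rod holder, 80 x 170 x 45 mm (x, y, z), origin under its centre. It has two upright blind holes 12.5 mm in diameter and 35 mm deep, at 55 mm either side of the centre along its y; the blue-handled steel rod stands in one and the brass rod in the other.
- spare_rod_handle (a point): Spare brass rod with a round brass knob (24 mm diameter, 24 mm tall), in the other hole of the holder; a point in its knob, 147.5 mm above its tip. Leave it alone.
- mug_a: White mug, 76 mm diameter, 85 mm tall; origin under its centre. Leave alone.
- mug_b: White mug, 72 mm diameter, 80 mm tall; origin under its centre. Leave alone.
- bowl: White bowl, 120 mm diameter, 55 mm tall; origin under its centre. Leave alone.
- cup: Blue-glazed cup without handle, 72 mm diameter, 60 mm tall; origin under its centre. Leave alone.
- dispenser: White plastic bottle, 64 mm diameter, 130 mm tall; origin under its centre. Leave alone.
- jar: White lidded porcelain jar, 70 mm diameter, 80 mm tall; origin under its centre. Leave alone.
- saucer: White saucer, 130 mm diameter, 18 mm tall; origin under its centre. Leave alone.

How it is judged:
On the way, in this order (a step that is already met when the one before it is completed fails the run):
1. the rod's tip has passed down through the top plate (z of rod_tip in the frame of top_level below -0.01 m and horizontal distance between rod_tip and top_level below 0.012 m and angle between rod's own z axis and vertical below 0.15 rad), for 0.1 s.
2. the tip has passed on through the middle plate (z of rod_tip in the frame of middle_level below -0.01 m and horizontal distance between rod_tip and middle_level below 0.012 m and angle between rod's own z axis and vertical below 0.15 rad), for 0.1 s.
At the end, for the whole second after the job is handed in: The rod stands upright (within 0.05 rad), still and released, through both plates, its tip within 3 mm of the socket's axis and no more than 2.5 mm above the socket's floor (z of rod_tip in the frame of socket_floor below 0.0025 m and horizontal distance between rod_tip and socket_floor below 0.003 m and angle between rod's own z axis and vertical below 0.05 rad and linear speed of rod below 0.02 m/s); the robot touches nothing.
It fails at once if anything presses or knocks on the jig, its plates or foot with more than 25 N (contact force between anything else and jig above 25 N).
It fails at once if the spare rod or a piece of crockery is moved by more than 30 mm (distance of any of mug_a, mug_b, bowl, cup, dispenser, jar, saucer, spare_rod_handle from where it was at the start of the episode above 0.03 m).
It also fails if it takes over 67 s, if anything falls off the work surface, if the arm or the gripper's body presses on something with over 40 N, if the wrist force passes 120 N, or if a joint passes its speed limit or range.

ROBOT

A 7-joint arm with a two-finger parallel gripper is mounted at the origin on the work surface. World frame = base frame: x ahead of the robot, y to its left, z up, the work surface at z = 0. Lengths are in m, angles in rad, forces in N, time in s.
With the tool pointing down it reaches from about 0.4 to 0.85 m from the base axis. Payload 10.4 kg.
Tool frame: the origin (TCP) lies at the very end of the fingers, on their centre line; the grasp point (between the pads) lies 19 mm behind it; z points along the fingers, y is the line along which they close (so a half turn about z gives the same grasp; the last joint's range is limited). The gripper opens to 87 mm and grips with 3 to 60 N. Pads are 19 mm wide; open, the fingers measure 117 mm over their backs; the gripper's body (75 mm by 190 mm) begins 51 mm behind the grasp point.
Start: joints at [-1.191, 0.332, -0.065, 1.46, 0.022, 1.35, -0.088], TCP at [0.245, 0.575, 0.223] pointing down, gripper open.
Joint ranges: [-2.6, 2.6], [-0.5, 2.12], [-1.47, 1.34], [0.16, 2.42], [-1.27, 4.41], [0.06, 2.06], [-2.6, 2.6]. Speed limits (rad/s): [2.22, 2.22, 2.79, 2.79, 3.14, 3.14, 3.14].

INTERFACE

Orientations are given as a unit quaternion [x, y, z, w].
In Python, from bench import * gives the robot as it stands.
- The arm moves only by the tool step_arm, never from a script. Its arguments are lists of equal length, an entry for each row: "delta_pos": the shift along the world's x, y, z in units of 25 mm (1.0 is 25 mm), a list of three; "turn": the turn about the world's z in units of 0.12 rad (1.0 is 0.12 rad). In form: {"delta_pos": [[tx, ty, tz], ...], "turn": [turn, ...]}. A call has 1 to 12 rows; each row shifts and turns the commanded pose from where the row before left it; what a row does not reach is not made up. A row lasts 1/10 s, in which the tool goes at most 50 mm and 8.59 degrees, less where a joint would pass 70% of its speed; a pose out of reach is approached as far as the arm can. A call with a number of a shift or a turn outside -1 to 1 is refused whole. A call with a gripper value outside its range is refused whole. "grip" is the closure, from 0 (fully open) to 1 (shut), set as the call begins (left out, the last holds). The fingers move at their own pace and stop on an object; "newtons" is the grip in N (left out, the last holds). Time passes only in rows, so rows that do not move let the fingers close. It gives the time, the measured TCP pose, the force, the opening and the grip force at its end, in the units of the state.
- read_state(): the state, without advancing time (a new reading comes with each control period).
- camera(name): name is "side" or "top"; returns a dict with "image" (480x640x3 uint8, red, green, blue), "z_map" (480x640 float32, m along the optical axis (not along the pixel's ray), 0 where there is no reading), "mtx" (3x3 intrinsics, pixels), "view" (4x4, takes a point from world to camera coordinates). Camera axes: x right, y up, looking along -z (the intrinsics and any distortion apply to the point x, -y, -z); pixel columns grow to the right and rows downward; lengths in m; the calibration is good to about 2 mm. A picture is of the moment at which its call begins.
- close_job(): hands the job in; it is judged then, once.
The state is a dict: "time": time; "joint_positions": joint angles; "joint_vel": joint speeds; "joint_torque": joint torques, N m; "ee_pos": TCP position; "eef_rot": TCP orientation; "ft_force": force on the tool from outside, world axes, zero at the start; "torque": the same for the moment, N m; "width": finger opening in m; "grip_force": force on a finger pad.
Only numpy, scipy, OpenCV 4.12 (cv2) and the standard library are available. Lean on these libraries where they do the work, as an engineer would, in place of code of your own. Each camera call takes 0.05 s, during which the arm holds its last target. There are 200 camera calls.

## Working session

There is one attempt and no reset: what is moved stays moved. The work goes in short steps, Python scripts to look and compute and a tool call to move; the robot and the scene stay as the last step left them, time stands still between calls to the robot, and variables do not carry over. Pictures are saved under pics/ and viewed, at most 10 in all, crops included, and the job is handed in when it is done.

Besides the shell and the picture viewer there is one more tool, called as a command line: name --pt "numbers of a row" for each row, then --argument value for the rest. step_arm: Moves the arm, as the interface text tells. Shifts and turns lie within -1 to 1; 1 stands for 25 mm of shift or 0.12 rad of turn. Its arguments: {"type":"object","properties":{"delta_pos":{"type":"array"},"turn":{"type":"array"},"grip":{"type":"number"},"newtons":{"type":"number"}},"required":["delta_pos","turn"]}

```bash
mkdir -p pics; cat > h.py <<'E'
from bench import *
import numpy as np, cv2
def save(c,n): cv2.imwrite('pics/'+n+'.png',c['image'][:,:,::-1])
def ray(c,u,v):
    K=np.array(c['mtx']);V=np.array(c['view'])
    d=np.linalg.inv(K)@[u,v,1.]; d=np.array([d[0],-d[1],-d[2]])
    R=V[:3,:3]; return -R.T@V[:3,3], R.T@d
def plane(c,u,v,z):
    o,d=ray(c,u,v); return o+d*(z-o[2])/d[2]
def proj(c,p):
    V=np.array(c['view']);q=V[:3,:3]@np.array(p)+V[:3,3]
    k=np.array(c['mtx'])@[q[0],-q[1],-q[2]]; return k[:2]/k[2]
E
python3 - <<'E'
from h import *
s=read_state();print({k:np.round(v,3) for k,v in s.items()})
for n in('top','side'):
    c=camera(n);save(c,n+'0');print(n,c['mtx'],np.round(c['view'],3))
    np.savez(n+'0.npz',**{k:np.array(v) for k,v in c.items()})
E
```

```text
{'time': np.float64(0.0), 'joint_positions': array([-1.191,  0.333, -0.065,  1.461,  0.022,  1.35 , -0.089]), 'joint_vel': array([-0.001,  0.002,  0.001, -0.002, -0.   , -0.   , -0.001]), 'joint_torque': array([-0.0000e+00, -6.2327e+01,  2.4000e-02, -3.8989e+01, -6.2000e-02,
        4.0000e-02,  0.0000e+00]), 'ee_pos': array([0.245, 0.575, 0.222]), 'eef_rot': array([ 0.2  ,  0.98 , -0.001, -0.   ]), 'ft_force': array([ 0.255, -0.594,  0.189]), 'torque': array([ 0.026,  0.05 , -0.01 ]), 'grip_force': np.float64(0.0), 'width': np.float64(0.087)}
top [[445.22107941   0.         315.54496026]
 [  0.         445.22107941 238.84830389]
 [  0.           0.           1.        ]] [[-0.026 -1.    -0.013  0.036]
 [ 0.989 -0.028  0.145 -0.631]
 [-0.145 -0.009  0.989 -1.163]
 [ 0.     0.     0.     1.   ]]
side [[578.25225422   0.         327.11441661]
 [  0.         578.25225422 223.93290864]
 [  0.           0.           1.        ]] [[-0.964 -0.265  0.014  0.594]
 [ 0.177 -0.604  0.777 -0.187]
 [-0.198  0.752  0.629 -1.429]
 [ 0.     0.     0.     1.   ]]
```

View pics/top0.png

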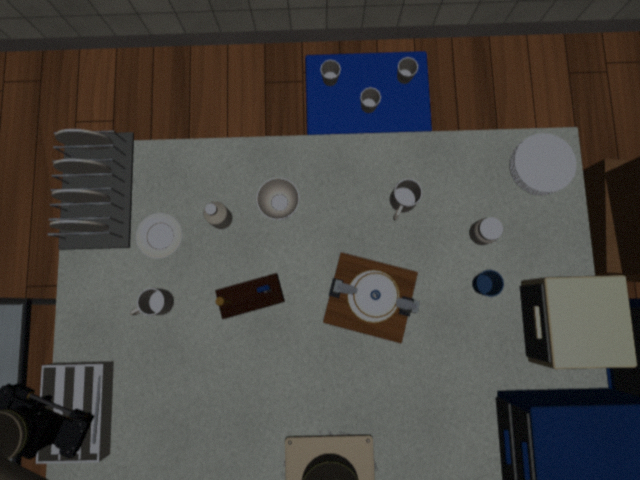

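View pics/side0.png

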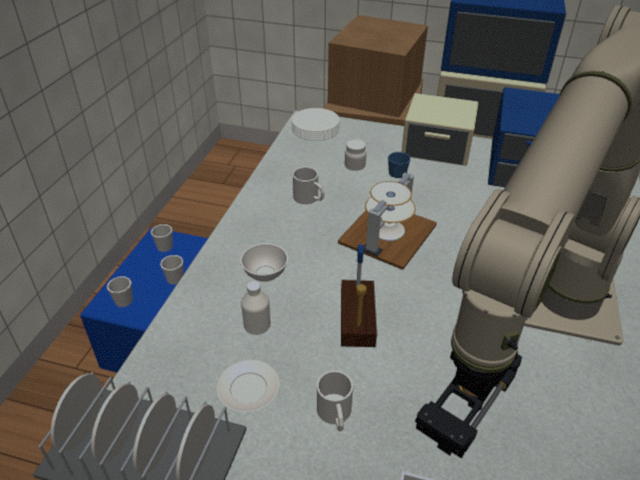

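The top view shows the blue handle at about (263,289), the brass knob at (220,300) and the jig's plate ring at (375,295). In the side view the handle is at (360,255). Next I measure these with masks.

```bash
cat > m.py <<'E'
from h import *
t=dict(np.load('top0.npz'));s=dict(np.load('side0.npz'))
def blob(c,box,f):
    u0,v0,u1,v1=box; hsv=cv2.cvtColor(c['image'],cv2.COLOR_RGB2HSV)[v0:v1,u0:u1]
    m=f(hsv).astype(np.uint8); n,l,st,ce=cv2.connectedComponentsWithStats(m)
    i=1+np.argmax(st[1:,4]); m=(l==i)
    cn=max(cv2.findContours(m.astype(np.uint8),0,cv2.CHAIN_APPROX_NONE)[0],key=cv2.contourArea)
    return ce[i]+[u0,v0],st[i],(cn.reshape(-1,2)+[u0,v0]).astype(np.float32)
blue=lambda h:(h[...,0]>100)&(h[...,0]<128)&(h[...,1]>90)&(h[...,2]>30)
wood=lambda h:(h[...,0]<20)&(h[...,1]>90)
for nm,box in(('handle',(245,270,285,305)),('ring',(362,284,388,308))):
    ce,st,cn=blob(t,box,blue); print(nm,ce,st,cv2.minAreaRect(cn))
    for z in (.14,.157,.175): print(z,plane(t,*ce,z).round(4))
ce,st,cn=blob(s,(350,235,370,275),blue);print('side handle',ce,st)
o1,d1=ray(t,*blob(t,(245,270,285,305),blue)[0]);o2,d2=ray(s,*ce)
x=np.linalg.lstsq(np.c_[d1,-d2],o2-o1,rcond=None)[0];print('tri',o1+d1*x[0],o2+d2*x[1])
for nm,box,z in(('holder',(205,265,295,328),.045),('board',(310,240,430,355),.015)):
    ce,st,cn=blob(t,box,wood); r=cv2.minAreaRect(cn)
    p=np.array([plane(t,*(q+0.),z)[:2] for q in cv2.convexHull(cn).reshape(-1,2)]).astype(np.float32)
    R=cv2.minAreaRect(p*1000);print(nm,r,'\n world mm',R,cv2.boxPoints(R).round(1).tolist())
a=cv2.resize(t['image'][240:350,205:425],None,fx=3.6,fy=3.6,interpolation=2)
cv2.imwrite('pics/c1.png',np.clip(a[:,:,::-1]*1.6,0,255))
E
python3 m.py
```

```text
handle [262.56716418 288.31343284] [12 15 13  8 67] ((262.75, 288.25), (5.375871658325195, 12.649109840393066), 71.56504821777344)
0.14 [0.4987 0.1522 0.14  ]
0.157 [0.498 0.15  0.157]
0.175 [0.4973 0.1476 0.175 ]
ring [375.26086957 294.43478261] [ 9  7  9  8 23] ((375.0, 294.5), (7.0, 8.0), 90.0)
0.14 [ 0.4763 -0.1245  0.14  ]
0.157 [ 0.476  -0.1224  0.157 ]
0.175 [ 0.4757 -0.1203  0.175 ]
side handle [360.02325581 252.77906977] [ 8 10  6 18 86]
tri [0.49798106 0.14981797 0.15819013] [0.49929392 0.1499914  0.15826285]
holder ((248.37387084960938, 295.8352966308594), (28.3881778717041, 65.1348876953125), 74.35775756835938) 
 world mm ((483.4627990722656, 202.83583068847656), (75.74125671386719, 173.75457763671875), 14.019651412963867) [[425.70001220703125, 278.0], [467.79998779296875, 109.4000015258789], [541.2999877929688, 127.69999694824219], [499.20001220703125, 296.29998779296875]]
board ((365.8041687011719, 316.3703308105469), (80.85176086425781, 32.905216217041016), 15.068489074707031) 
 world mm ((420.5632019042969, -110.62635040283203), (217.63914489746094, 88.62518310546875), 73.49345397949219) [[347.20001220703125, -202.39999389648438], [432.1000061035156, -227.60000610351562], [494.0, -18.899999618530273], [409.0, 6.300000190734863]][ WARN:0@0.055] global loadsave.cpp:1063 imwrite_ Unsupported depth image for selected encoder is fallbacked to CV_8U.
```

View pics/c1.png

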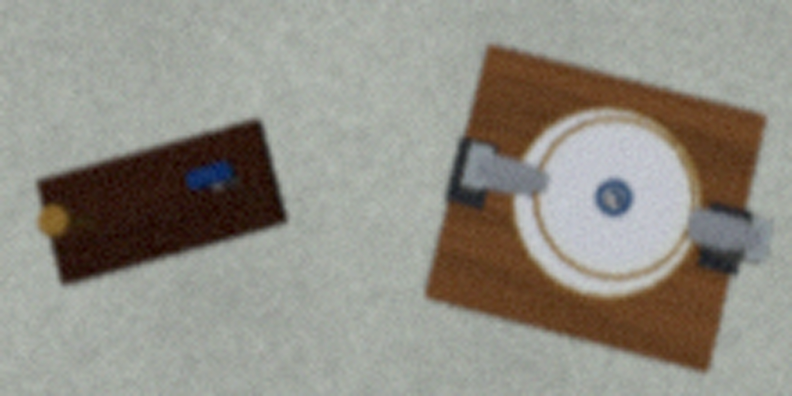

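The crop shows the handle's long side along the holder's long axis, at about (210,177) in crop pixels, with the ring at (613,197). I'll refine the jig pose using both board halves.

```bash
cat > m2.py <<'E'
from h import *
t=dict(np.load('top0.npz'));s=dict(np.load('side0.npz'))
for nm,c,box in(('top',t,(310,240,430,355)),('side',s,(330,195,445,270))):
    u0,v0,u1,v1=box;h=cv2.cvtColor(c['image'],cv2.COLOR_RGB2HSV)[v0:v1,u0:u1]
    m=((h[...,0]<20)&(h[...,1]>100)).astype(np.uint8);m=cv2.morphologyEx(m,cv2.MORPH_OPEN,np.ones((3,3),np.uint8))
    pt=cv2.findNonZero(m).reshape(-1,2)+[u0,v0]
    p=np.array([plane(c,*(q+0.),.015)[:2] for q in cv2.convexHull(pt.astype(np.int32)).reshape(-1,2)]).astype(np.float32)*1000
    R=cv2.minAreaRect(p);print(nm,R,cv2.boxPoints(R).round(1).tolist())
# white plate discs: top view ellipse of gold/white, aluminium posts tops via depth
z=t['z_map'];V=t['view'];K=t['mtx']
vv,uu=np.mgrid[245:350,315:430]
d=z[245:350,315:430];P=np.stack([(uu-K[0,2])/K[0,0]*d,-(vv-K[1,2])/K[1,1]*d,-d],-1)
W=(P-V[:3,3])@V[:3,:3]
for lo,hi in((.008,.022),(.088,.104),(.134,.150)):
    k=(W[...,2]>lo)&(W[...,2]<hi);q=W[k][:,:2].astype(np.float32)*1000
    print(lo,k.sum(),cv2.minAreaRect(q),cv2.minEnclosingCircle(q))
# top-plate outer rim: fit circle to points at 134-150 within 62mm of ring
E
python3 m2.py
```

```text
top ((472.60296630859375, -125.7186279296875), (216.3006591796875, 195.80148315429688), 73.84588623046875) [[348.5, -202.39999389648438], [536.5, -256.79998779296875], [596.7000122070312, -49.099998474121094], [408.70001220703125, 5.400000095367432]]
side ((473.8995361328125, -113.57723999023438), (223.12843322753906, 197.20713806152344), 73.83173370361328) [[348.1000061035156, -193.3000030517578], [537.5, -248.1999969482422], [599.7000122070312, -33.900001525878906], [410.29998779296875, 21.0]]
0.008 3313 ((468.1618347167969, -160.27333068847656), (299.84429931640625, 208.39151000976562), 73.89144897460938) ((473.4425048828125, -161.79835510253906), 179.49441528320312)
0.088 594 ((471.0166320800781, -115.2669906616211), (136.77464294433594, 155.62603759765625), 19.890541076660156) ((471.0971374511719, -118.6146469116211), 100.51534271240234)
0.134 1844 ((477.2286071777344, -124.85167694091797), (109.15692138671875, 204.2887725830078), 5.243403911590576) ((475.2403259277344, -126.00305938720703), 106.4509048461914)
```

step_arm --pt "0.4 -1 0.3" --pt "0.8 -1 0.3" --pt "0.8 -1 0.3" --pt "0.8 -1 0.3" --pt "0.8 -1 0.3" --pt "0.8 -1 0.3" --pt "0.8 -1 0.3" --pt "0.8 -1 0.3" --pt "0.8 -1 0.3" --pt "0.8 -1 0.3" --pt "0.8 -1 0" --pt "0.8 -1 0" --turn '[-0.65,-0.65,-0.65,-0.65,-0.65,-0.65,-0.65,-0.65,-0.65,-0.65,-0.65,-0.55]'

```text
time: 1.3
ee_pos: [0.4763, 0.2728, 0.2982]
eef_rot: [0.618, 0.786, 0.0, 0.0]
ft_force: [0.1, 0.2, -0.2]
width: 0.087
grip_force: 0.0
```

step_arm --pt "0.1 -0.8 0" --pt "0.1 -0.8 0" --pt "0.2 -0.9 0" --pt "0.2 -0.9 0" --pt "0.2 -0.9 -0.5" --pt "0.1 -0.6 -0.8" --pt "0 0 -0.5" --pt "0 0 0" --pt "0 0 0" --turn '[0.03,0,0,0,0,0,0,0,0]'

```text
time: 2.2
ee_pos: [0.4974, 0.1533, 0.253]
eef_rot: [0.614, 0.789, 0.0, -0.0]
ft_force: [0.3, 0.2, 0.5]
width: 0.0872
grip_force: 0.0
```

```bash
python3 - <<'E'
from h import *
c=camera('side');save(c,'s1');a=c['image'][180:330,290:450]
cv2.imwrite('pics/s1c.png',cv2.resize(a[:,:,::-1],None,fx=3.6,fy=3.6))
s=read_state();print(s['ee_pos'],proj(c,s['ee_pos']))
E
```

```text
[0.49759024 0.15350769 0.25333034] [362.59621578 221.2411541 ]
```

View pics/s1c.png

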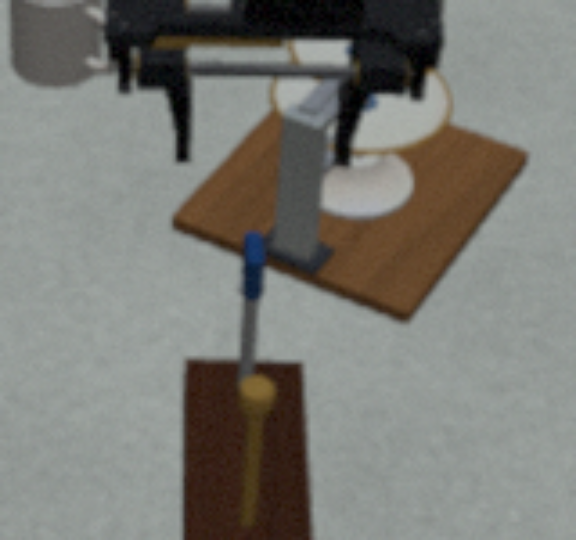

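The fingers, at crop (181,158) and (345,163), straddle the handle at (254,265). I descend and pinch.

step_arm --pt "0.03 -0.13 -0.9" --pt "0 0 -0.9" --pt "0 0 -0.9" --pt "0 0 -0.9" --pt "0 0 -0.7" --pt "0 0 -0.2" --pt "0 0 0" --turn '[0,0,0,0,0,0,0]'

```text
time: 2.95
ee_pos: [0.4982, 0.1498, 0.1403]
eef_rot: [0.614, 0.789, -0.0, -0.0]
ft_force: [0.2, 0.5, 0.2]
width: 0.0872
grip_force: 0.0
```

step_arm --pt "0 0 0" --pt "0 0 0" --pt "0 0 0" --pt "0 0 0" --pt "0 0 0" --pt "0 0 0" --pt "0 0 0" --pt "0 0 0" --pt "0 0 0" --pt "0 0 0" --turn '[0,0,0,0,0,0,0,0,0,0]' --grip 1 --newtons 40

```text
time: 3.95
ee_pos: [0.4982, 0.1493, 0.1401]
eef_rot: [0.614, 0.789, 0.0, -0.0]
ft_force: [1.1, -0.7, 0.1]
width: 0.0148
grip_force: 0.0
```

step_arm --pt "0 0 0" --pt "0 0 0" --pt "0 0 0" --pt "0 0 0.3" --pt "0 0 0.5" --pt "0 0 0.5" --pt "0 0 0.5" --pt "0 0 0.8" --pt "0 0 1" --pt "0 0 1" --pt "0 0 1" --pt "0 0 1" --turn '[0,0,0,0,0,0,0,0,0,0,0,0]'

```text
time: 5.15
ee_pos: [0.4981, 0.1491, 0.3072]
eef_rot: [0.614, 0.789, 0.0, 0.0]
ft_force: [-0.4, 0.3, -1.5]
width: 0.0117
grip_force: 40.0
```

step_arm --pt "0 -0.6 0.6" --pt "0 -0.8 0.2" --pt "-0.1 -1 0" --pt "-0.1 -1 0" --pt "-0.1 -1 0" --pt "-0.1 -1 0" --pt "-0.1 -1 0" --pt "-0.1 -1 0" --pt "-0.1 -1 0" --pt "-0.1 -0.6 0" --pt "0 0 0" --pt "0 0 0" --turn '[0,0,0,0,0,0,0,0,0,0,0,0]'

```text
time: 6.35
ee_pos: [0.4783, -0.0749, 0.3254]
eef_rot: [0.614, 0.789, 0.0, -0.0]
ft_force: [1.2, 0.5, -1.4]
width: 0.0119
grip_force: 40.0
```

```bash
python3 - <<'E'
from h import *
s=read_state();print({k:np.round(s[k],4).tolist() for k in('ee_pos','eef_rot','ft_force','torque','width','grip_force')})
for n in('top','side'):
    c=camera(n);save(c,n+'2');np.savez(n+'2.npz',**{k:np.array(v) for k,v in c.items()})
    p=s['ee_pos'].copy() if hasattr(s['ee_pos'],'copy') else np.array(s['ee_pos']);p=np.array(p)
    for dz in(.019,-.003+.019,-.1475+.016): print(n,dz,proj(c,p+[0,0,dz]).round(1))
c=np.load('side2.npz');u,v=map(int,proj(c,p-[0,0,.06]))
cv2.imwrite('pics/s2c.png',cv2.resize(c['image'][v-90:v+110,u-70:u+70][:,:,::-1],None,fx=3,fy=3,interpolation=2));print(u-70,v-90)
E
```

```text
{'ee_pos': [0.4783, -0.0749, 0.3254], 'eef_rot': [0.6142, 0.7891, 0.0004, -0.0], 'ft_force': [1.2401, 0.5219, -1.389], 'torque': [-0.0364, 0.0602, 0.0796], 'width': 0.0119, 'grip_force': 39.9868}
top 0.019 [362.6 291.9]
top 0.016 [362.5 292. ]
top -0.1315 [356.7 293.7]
side 0.019 [393.8 134.4]
side 0.016 [393.7 135.5]
side -0.1315 [388.7 186.6]
321 72
```

View pics/s2c.png

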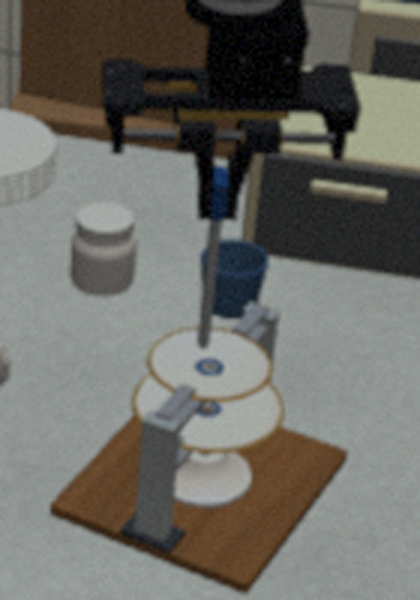

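The rod hangs straight. Its tip is at crop (204,345), which matches the projection from the TCP. Both ring holes can be seen at (209,367) and (208,407), so I measure them.

```bash
cat > m3.py <<'E'
from h import *
def ring(c,u,v,z,r=8):
    u,v=int(u),int(v);a=c['image'][v-r:v+r+1,u-r:u+r+1].astype(float)
    w=np.clip(a[...,2]-a[...,0]-14,0,None)   # blueness
    k,l,st,ce=cv2.connectedComponentsWithStats((w>4).astype(np.uint8));i=1+np.argmax(st[1:,4])
    x,y,W,H,A=st[i]; e=cv2.fitEllipse(cv2.convexHull(cv2.findNonZero((l==i).astype(np.uint8))))
    for nm,q in(('cent',ce[i]),('ell',e[0])):
        g=np.array(q)+[u-r,v-r];print(nm,g.round(2),(plane(c,*g,z)[:2]*1000).round(1),(W,H,A))
for f in('side0','side2'):
    c=dict(np.load(f+'.npz'));print(f,'top');ring(c,390.7,194.3,.14,7);print('mid');ring(c,390.3,207.8,.095,5)
print('topcam');ring(dict(np.load('top0.npz')),375,294.5,.14);
# foot: white blob ellipse centre in side views for axis
E
python3 m3.py
```

```text
side0 top
cent [390.35 194.  ] [ 477.8 -119.4] (np.int32(10), np.int32(6), np.int32(34))
ell [390.47 193.94] [ 477.5 -119.8] (np.int32(10), np.int32(6), np.int32(34))
mid
cent [391.33 208.8 ] [ 470.7 -115.8] (np.int32(8), np.int32(4), np.int32(15))
ell [391.  208.6] [ 471.7 -116.4] (np.int32(8), np.int32(4), np.int32(15))
side2 top
cent [390.06 193.9 ] [ 478.6 -119.6] (np.int32(9), np.int32(6), np.int32(31))
ell [390.14 193.8 ] [ 478.5 -120.1] (np.int32(9), np.int32(6), np.int32(31))
mid
cent [391.38 208.75] [ 470.6 -116. ] (np.int32(8), np.int32(4), np.int32(16))
ell [391.  208.6] [ 471.7 -116.4] (np.int32(8), np.int32(4), np.int32(16))
topcam
cent [375.23 294.33] [ 476.6 -124.4] (np.int32(11), np.int32(10), np.int32(70))
ell [375.09 294.46] [ 476.3 -124. ] (np.int32(11), np.int32(10), np.int32(70))
```

step_arm --pt "0 -0.5 0" --pt "0 -0.5 0" --pt "-0.05 -0.5 0" --pt "0 -0.42 0" --pt "0 0 -0.4" --pt "0 0 -0.6" --pt "0 0 -0.5" --pt "0 0 -0.3" --pt "0 0 -0.2" --pt "0 0 0" --pt "0 0 0" --turn '[0,0,0,0,0,0,0,0,0,0,0]'

```text
time: 7.55
ee_pos: [0.4772, -0.1237, 0.2754]
eef_rot: [0.614, 0.789, 0.0, 0.0]
ft_force: [-0.1, -0.8, -0.7]
width: 0.0121
grip_force: 40.0
```

```bash
cat > st.py <<'E'
from h import *
s=read_state();print({k:np.round(s[k],4).tolist() for k in('time','ee_pos','ft_force','torque')})
E
cat > look.py <<'E'
from h import *
import sys
exec(open('st.py').read().split('\n',1)[1])
n=sys.argv[1];c=camera('side');np.savez(n+'.npz',**{k:np.array(v) for k,v in c.items()})
p=np.array(s['ee_pos'])-[0,0,.13];print('tip',p.round(4),proj(c,p).round(1))
cv2.imwrite('pics/%s.png'%n,cv2.resize(c['image'][155:245,345:435][:,:,::-1],None,fx=6,fy=6,interpolation=2))
E
python3 look.py k3
```

```text
{'time': 7.55, 'ee_pos': [0.4772, -0.1237, 0.2754], 'ft_force': [-0.1341, -0.8054, -0.7219], 'torque': [-0.048, 0.053, -0.004]}
tip [ 0.4772 -0.1237  0.1454] [391.  191.4]
```

View pics/k3.png

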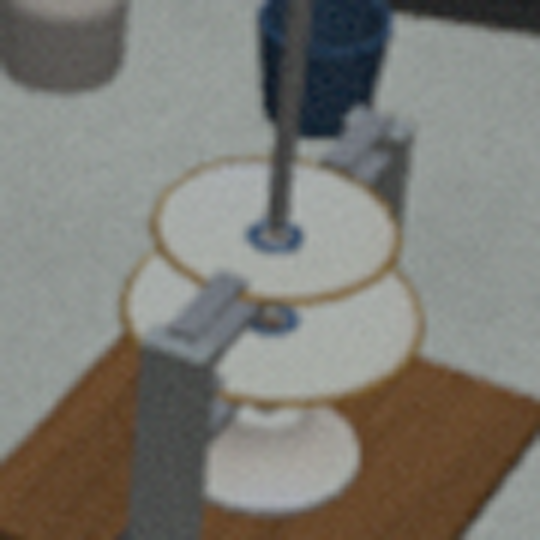

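The rod tip at crop (281,229) is slightly right of the top ring centre at (275,236). I shift about +2 mm in x and -1 mm in y, then feel downward.

step_arm --pt "0.08 -0.03 0" --pt "0 0 -0.1" --pt "0 0 -0.06" --pt "0 0 -0.02" --pt "0 0 -0.02" --pt "0 0 -0.02" --pt "0 0 0" --turn '[0,0,0,0,0,0,0]'

```text
time: 8.3
ee_pos: [0.479, -0.1245, 0.2695]
eef_rot: [0.614, 0.789, 0.0, 0.0]
ft_force: [-0.6, 0.9, -1.0]
width: 0.0119
grip_force: 40.0
```

step_arm --pt "0 0 -0.02" --pt "0 0 -0.02" --pt "0 0 0" --turn '[0,0,0]'

```text
time: 8.6
ee_pos: [0.479, -0.1245, 0.2685]
eef_rot: [0.614, 0.789, 0.0, -0.0]
ft_force: [0.0, 0.6, -0.8]
width: 0.0117
grip_force: 40.0
```

```bash
python3 st.py
```

```text
{'time': 8.6, 'ee_pos': [0.479, -0.1245, 0.2685], 'ft_force': [0.006, 0.6337, -0.8363], 'torque': [-0.1278, 0.022, 0.0162]}
```

Nothing felt yet, though the tip should be 1.6 mm below the top face, so it may already be in the hole. I continue in small steps.

step_arm --pt "0 0 -0.02" --pt "0 0 -0.02" --pt "0 0 -0.02" --pt "0 0 0" --turn '[0,0,0,0]'

```text
time: 9.0
ee_pos: [0.4789, -0.1244, 0.267]
eef_rot: [0.614, 0.789, 0.0, -0.0]
ft_force: [-0.5, 0.6, -0.9]
width: 0.0112
grip_force: 40.0
```

step_arm --pt "0 0 -0.02" --pt "0 0 -0.02" --pt "0 0 -0.02" --pt "0 0 -0.02" --pt "0 0 0" --turn '[0,0,0,0,0]'

```text
time: 9.5
ee_pos: [0.4788, -0.1244, 0.2648]
eef_rot: [0.614, 0.789, -0.0, -0.0]
ft_force: [-1.5, 0.7, -0.6]
width: 0.0118
grip_force: 40.0
```

The tip is in the top hole. I continue down to about 7 mm above the middle plate.

step_arm --pt "0 0 -0.1" --pt "0 0 -0.1" --pt "0 0 -0.1" --pt "0 0 -0.1" --pt "0 0 0" --turn '[0,0,0,0,0]'

```text
time: 10.0
ee_pos: [0.4788, -0.1244, 0.2546]
eef_rot: [0.614, 0.789, -0.0, -0.0]
ft_force: [-1.9, 1.9, -1.2]
width: 0.0118
grip_force: 40.0
```

step_arm --pt "0 0 -0.15" --pt "0 0 -0.15" --pt "0 0 -0.15" --pt "0 0 -0.15" --pt "0 0 -0.1" --pt "0 0 0" --pt "0 0 0" --turn '[0,0,0,0,0,0,0]'

```text
time: 10.7
ee_pos: [0.4789, -0.1245, 0.2375]
eef_rot: [0.614, 0.789, -0.0, -0.0]
ft_force: [-1.5, 2.3, -1.8]
width: 0.0115
grip_force: 40.0
```

```bash
python3 look.py k4
```

```text
{'time': 10.7, 'ee_pos': [0.4789, -0.1245, 0.2375], 'ft_force': [-1.4935, 2.257, -1.8332], 'torque': [0.2757, 0.4808, -0.0261]}
tip [ 0.4789 -0.1245  0.1075] [389.3 202.7]
```

View pics/k4.png

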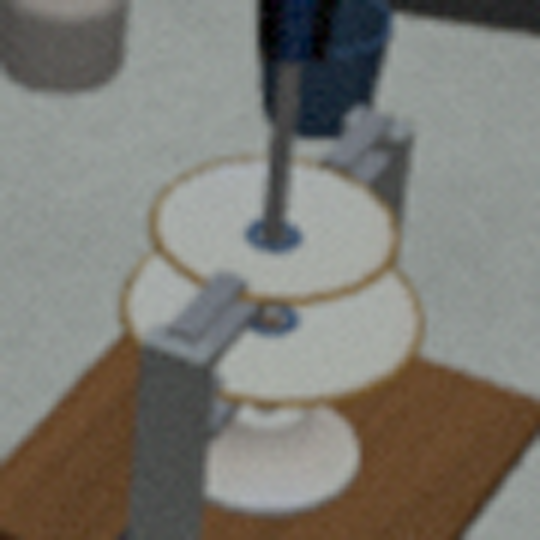

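The rod stands in the top ring at crop (275,236). The middle ring is at about (273,318), its far edge hidden behind the top plate's rim. I locate the middle hole relative to the top one by edges.

```bash
python3 - <<'E'
from h import *
c=dict(np.load('k4.npz'))
a=c['image'].astype(int);w=a[...,2]-a[...,0]
print(w[191:199,384:398]);print(w[203:213,383:399])
f=lambda u,v:np.array([345+(u-2.5)/6,155+(v-2.5)/6])
for q,z in((f(275.5,236.5),.14),(f(273.5,318),.095)):print(q,(plane(c,*q,z)*1000).round(1))
E
```

```text
[[ 2  2  8 15 15  6  1  2  5  4  4  0  1  1]
 [ 0  5 16 37 33  8 -1  6 21 23  9  1 -2  0]
 [ 2 11 29 45 22  2 -2 -1 23 38 25  9  2  0]
 [ 0  8 34 39 18  3  3  0 14 38 43 17  3 -1]
 [ 3  4 17 34 33 25 24 21 33 40 33 12 -2  0]
 [ 1  1  4 13 23 22 32 32 36 24 10  4  0  1]
 [-1  2  0  1  4  5  7 10 10  7  1 -3  1  1]
 [-1  0 -1 -2  0  0  1  1  1 -2  0  2 -1 -1]]
[[ 11   1 -20 -21 -12 -11 -10  -5  -5  -3  -5  -5  -6  -9 -17 -20]
 [ 11 -11 -43 -47 -43 -41 -35 -27 -26 -28 -28 -28 -28 -31 -40 -44]
 [  7  -1 -10 -15 -21 -39 -37 -30 -30 -34 -41 -46 -44 -38 -23 -16]
 [ 13  12  11  13   7  -7  -4   2   7  14   9  -6 -13  -9  -4   2]
 [ 11  13  12  11   2  -1  -7  -2   5  26  42  21   6   0   1   4]
 [ 14  14   9  10  12  -4 -21 -23  -8  15  48  29   9   1   0   1]
 [ 14  13   5  12  29  25  10   0  10  33  39  19   5   0   2   1]
 [ 11   5   2   4  13  22  30  25  30  24   9   7   0   1   1  -1]
 [  7   2  -1   1   2   5   9  10   9   6  -1   1   2  -1  -1   1]
 [  1   0   0  -1   0   0   0  -1  -1   0   1   1   0   0   0   0]]
[390.5 194. ] [ 477.4 -119.5  140. ]
[390.16666667 207.58333333] [ 474.7 -120.2   95. ]
```

step_arm --pt "-0.03 0.01 0" --pt "-0.04 0.02 0" --pt "-0.03 0.02 0" --pt "-0.03 0.01 0" --pt "0 0 0" --pt "0 0 0" --turn '[0,0,0,0,0,0]'

```text
time: 11.35
ee_pos: [0.4761, -0.1231, 0.2378]
eef_rot: [0.614, 0.789, 0.0, 0.0]
ft_force: [2.0, -0.4, -0.2]
width: 0.0115
grip_force: 40.0
```

step_arm --pt "0 0 -0.1" --pt "0 0 -0.1" --pt "0 0 -0.1" --pt "0 0 -0.1" --pt "0 0 -0.04" --pt "0 0 0" --pt "0 0 0" --turn '[0,0,0,0,0,0,0]'

```text
time: 12.05
ee_pos: [0.4756, -0.1229, 0.2264]
eef_rot: [0.614, 0.789, -0.0, -0.0]
ft_force: [1.8, 0.5, -1.6]
width: 0.0112
grip_force: 40.0
```

```bash
python3 st.py
```

```text
{'time': 12.05, 'ee_pos': [0.4756, -0.1229, 0.2264], 'ft_force': [1.8146, 0.454, -1.5601], 'torque': [-0.1712, -0.515, -0.0297]}
```

Now I feel for the middle plate, with contact expected at TCP z of about 0.225.

step_arm --pt "0 0 -0.02" --pt "0 0 -0.02" --pt "0 0 -0.02" --pt "0 0 -0.02" --pt "0 0 0" --turn '[0,0,0,0,0]'

```text
time: 12.55
ee_pos: [0.4757, -0.123, 0.2245]
eef_rot: [0.614, 0.789, -0.0, -0.0]
ft_force: [1.5, -0.4, -1.3]
width: 0.0117
grip_force: 40.0
```

step_arm --pt "0 0 -0.02" --pt "0 0 0" --turn '[0,0]'

```text
time: 12.75
ee_pos: [0.4757, -0.123, 0.224]
eef_rot: [0.614, 0.789, 0.0, -0.0]
ft_force: [1.4, -0.5, -1.9]
width: 0.0121
grip_force: 40.0
```

step_arm --pt "0 0 -0.02" --pt "0 0 -0.02" --pt "0 0 0" --turn '[0,0,0]'

```text
time: 13.05
ee_pos: [0.4757, -0.123, 0.223]
eef_rot: [0.614, 0.789, 0.0, 0.0]
ft_force: [1.1, 0.3, -1.5]
width: 0.0121
grip_force: 40.0
```

step_arm --pt "0 0 -0.02" --pt "0 0 -0.02" --pt "0 0 0" --turn '[0,0,0]'

```text
time: 13.35
ee_pos: [0.4757, -0.1229, 0.222]
eef_rot: [0.614, 0.789, 0.0, -0.0]
ft_force: [0.7, -0.6, -1.1]
width: 0.012
grip_force: 40.0
```

That's in the middle hole too. I continue down to about 6 mm above the foot mouth.

step_arm --pt "0 0 -0.04" --pt "0 0 -0.04" --pt "0 0 -0.04" --pt "0 0 0" --turn '[0,0,0,0]'

```text
time: 13.75
ee_pos: [0.4757, -0.123, 0.2189]
eef_rot: [0.614, 0.789, 0.0, -0.0]
ft_force: [2.2, -0.3, -2.1]
width: 0.0118
grip_force: 40.0
```

step_arm --pt "0 0 -0.06" --pt "0 0 -0.06" --pt "0 0 -0.1" --pt "0 0 -0.1" --pt "0 0 -0.1" --pt "0 0 0" --turn '[0,0,0,0,0,0]'

```text
time: 14.35
ee_pos: [0.4756, -0.123, 0.2082]
eef_rot: [0.614, 0.789, -0.0, -0.0]
ft_force: [2.4, -0.0, -1.8]
width: 0.0115
grip_force: 40.0
```

step_arm --pt "0 0 -0.15" --pt "0 0 -0.15" --pt "0 0 -0.15" --pt "0 0 -0.15" --pt "0 0 -0.15" --pt "0 0 0" --pt "0 0 0" --turn '[0,0,0,0,0,0,0]'

```text
time: 15.05
ee_pos: [0.4756, -0.123, 0.1897]
eef_rot: [0.614, 0.789, -0.0, -0.0]
ft_force: [0.5, -0.0, -1.2]
width: 0.0112
grip_force: 40.0
```

```bash
python3 look.py k5; python3 - <<'E'
from h import *
# foot base / mid-plate geometry in side view relative to calibrated bias
c=dict(np.load('k5.npz'));b=np.array([.8,-4.2])
for z in(.045,.015,.0): print(z,proj(c,[.4726,-.1257,z]).round(1))
E
```

```text
{'time': 15.05, 'ee_pos': [0.4756, -0.123, 0.1897], 'ft_force': [0.4602, -0.0425, -1.2168], 'torque': [-0.1189, -0.3055, 0.0402]}
tip [ 0.4756 -0.123   0.0597] [389.  217.2]
0.045 [389.8 221. ]
0.015 [388.9 229.4]
0.0 [388.5 233.6]
```

step_arm --pt "-0.02 -0.03 0" --pt "-0.02 -0.03 0" --pt "-0.02 -0.02 0" --pt "0 0 0" --pt "0 0 -0.15" --pt "0 0 -0.15" --pt "0 0 -0.15" --pt "0 0 -0.08" --pt "0 0 0" --pt "0 0 0" --turn '[0,0,0,0,0,0,0,0,0,0]'

```text
time: 16.1
ee_pos: [0.4741, -0.125, 0.1763]
eef_rot: [0.614, 0.789, -0.0, -0.0]
ft_force: [3.2, 3.0, -2.7]
width: 0.0116
grip_force: 40.0
```

step_arm --pt "0 0 -0.02" --pt "0 0 -0.02" --pt "0 0 -0.02" --pt "0 0 0" --turn '[0,0,0,0]'

```text
time: 16.5
ee_pos: [0.4742, -0.125, 0.1751]
eef_rot: [0.614, 0.789, 0.0, 0.0]
ft_force: [2.6, 2.4, -0.1]
width: 0.0118
grip_force: 40.0
```

```bash
python3 st.py
```

```text
{'time': 16.5, 'ee_pos': [0.4742, -0.125, 0.1751], 'ft_force': [2.5505, 2.4119, -0.1156], 'torque': [0.8097, -0.7187, 0.0092]}
```

step_arm --pt "0 0 -0.02" --pt "0 0 0" --turn '[0,0]'

```text
time: 16.7
ee_pos: [0.4742, -0.125, 0.1745]
eef_rot: [0.614, 0.789, 0.0, 0.0]
ft_force: [2.8, 3.2, 0.1]
width: 0.0112
grip_force: 40.0
```

step_arm --pt "0 0 -0.02" --pt "0 0 0" --turn '[0,0]'

```text
time: 16.9
ee_pos: [0.4742, -0.125, 0.174]
eef_rot: [0.614, 0.789, -0.0, -0.0]
ft_force: [2.3, 3.2, -0.5]
width: 0.0119
grip_force: 40.0
```

step_arm --pt "0 0 -0.02" --pt "0 0 -0.02" --pt "0 0 0" --turn '[0,0,0]'

```text
time: 17.2
ee_pos: [0.4742, -0.125, 0.173]
eef_rot: [0.614, 0.789, 0.0, 0.0]
ft_force: [2.3, 2.6, -0.8]
width: 0.0116
grip_force: 40.0
```

step_arm --pt "0 0 -0.02" --pt "0 0 -0.02" --pt "0 0 0" --turn '[0,0,0]'

```text
time: 17.5
ee_pos: [0.4742, -0.125, 0.172]
eef_rot: [0.614, 0.789, 0.0, 0.0]
ft_force: [2.3, 3.3, -2.1]
width: 0.0117
grip_force: 40.0
```

step_arm --pt "0 0 -0.04" --pt "0 0 -0.04" --pt "0 0 0" --turn '[0,0,0]'

```text
time: 17.8
ee_pos: [0.4742, -0.125, 0.1699]
eef_rot: [0.614, 0.789, 0.0, 0.0]
ft_force: [2.1, 3.6, -2.1]
width: 0.0117
grip_force: 40.0
```

step_arm --pt "0 0 -0.04" --pt "0 0 -0.04" --pt "0 0 -0.04" --pt "0 0 0" --turn '[0,0,0,0]'

```text
time: 18.2
ee_pos: [0.4742, -0.125, 0.1669]
eef_rot: [0.614, 0.789, 0.0, 0.0]
ft_force: [2.2, 3.0, -1.8]
width: 0.0117
grip_force: 40.0
```

step_arm --pt "0 0 -0.06" --pt "0 0 -0.06" --pt "0 0 -0.06" --pt "0 0 -0.06" --pt "0 0 -0.06" --pt "0 0 -0.06" --pt "0 0 0" --turn '[0,0,0,0,0,0,0]'

```text
time: 18.9
ee_pos: [0.4742, -0.1249, 0.1578]
eef_rot: [0.614, 0.789, -0.0, -0.0]
ft_force: [3.5, 4.2, -3.0]
width: 0.0117
grip_force: 40.0
```

step_arm --pt "0 0 -0.04" --pt "0 0 -0.02" --pt "0 0 0" --turn '[0,0,0]'

```text
time: 19.2
ee_pos: [0.4743, -0.125, 0.1566]
eef_rot: [0.614, 0.789, 0.0, 0.0]
ft_force: [3.2, 3.7, -2.1]
width: 0.0117
grip_force: 40.0
```

Lateral load is about 5 N. I ease it off by moving +0.5 mm in x and y, then go down the rest.

step_arm --pt "0.02 0.02 0" --pt "0 0 0" --pt "0 0 -0.02" --pt "0 0 -0.02" --pt "0 0 0" --turn '[0,0,0,0,0]'

```text
time: 19.7
ee_pos: [0.4744, -0.1247, 0.1554]
eef_rot: [0.614, 0.789, -0.0, -0.0]
ft_force: [0.6, 1.5, -0.6]
width: 0.0112
grip_force: 40.0
```

step_arm --pt "0 0 -0.01" --pt "0 0 -0.01" --pt "0 0 0" --turn '[0,0,0]'

```text
time: 20.0
ee_pos: [0.4746, -0.1246, 0.1551]
eef_rot: [0.614, 0.789, -0.0, -0.0]
ft_force: [0.7, -0.3, 1.1]
width: 0.0121
grip_force: 40.0
```

step_arm --pt "0 0 -0.02" --pt "0 0 0" --turn '[0,0]'

```text
time: 20.2
ee_pos: [0.4749, -0.1247, 0.155]
eef_rot: [0.614, 0.789, 0.0, 0.0]
ft_force: [-1.0, -0.0, 4.8]
width: 0.0116
grip_force: 40.0
```

step_arm --pt "0 0 -0.01" --pt "0 0 0" --turn '[0,0]'

```text
time: 20.4
ee_pos: [0.475, -0.1247, 0.1549]
eef_rot: [0.614, 0.789, 0.0, 0.0]
ft_force: [-0.6, 0.2, 7.1]
width: 0.0116
grip_force: 40.0
```

It touches down at the predicted floor height. I relieve the load and open.

step_arm --pt "0 0 0.02" --pt "0 0 0" --turn '[0,0]'

```text
time: 20.6
ee_pos: [0.4748, -0.1246, 0.155]
eef_rot: [0.614, 0.789, 0.0, 0.0]
ft_force: [-1.3, -1.3, 4.3]
width: 0.0117
grip_force: 40.0
```

step_arm --pt "0 0 0" --pt "0 0 0" --pt "0 0 0" --pt "0 0 0" --pt "0 0 0" --pt "0 0 0" --pt "0 0 0" --pt "0 0 0" --turn '[0,0,0,0,0,0,0,0]' --grip 0.4

```text
time: 21.4
ee_pos: [0.4747, -0.1245, 0.1548]
eef_rot: [0.614, 0.789, 0.0, 0.0]
ft_force: [0.4, 0.7, 0.2]
width: 0.0516
grip_force: 0.0
```

step_arm --pt "0 0 0.1" --pt "0 0 0.3" --pt "0 0 0.5" --pt "0 0 0.6" --pt "0 0 0.8" --pt "0 0 0.8" --pt "0 0 0.8" --pt "0 0 0.5" --pt "0 0 0" --pt "0 0 0" --pt "0 0 0" --turn '[0,0,0,0,0,0,0,0,0,0,0]'

```text
time: 22.5
ee_pos: [0.4743, -0.1244, 0.2639]
eef_rot: [0.614, 0.789, -0.0, -0.001]
ft_force: [0.7, -0.1, -0.3]
width: 0.0523
grip_force: 0.0
```

```bash
python3 look.py k6; python3 - <<'E'
from h import *
c=dict(np.load('k6.npz'))
for z in (.1725,.155,.19): print(z,(proj(c,[.4748,-.1247,z])-[345,155])*6)
E
```

```text
{'time': 22.5, 'ee_pos': [0.4743, -0.1244, 0.2639], 'ft_force': [0.6789, -0.12, -0.312], 'torque': [-0.0966, 0.0717, -0.0404]}
tip [ 0.4743 -0.1244  0.1339] [391.8 195. ]
0.1725 [287.24650101 167.7183116 ]
0.155 [283.84502614 200.55845402]
0.19 [290.69797532 134.39544077]
```

View pics/k6.png

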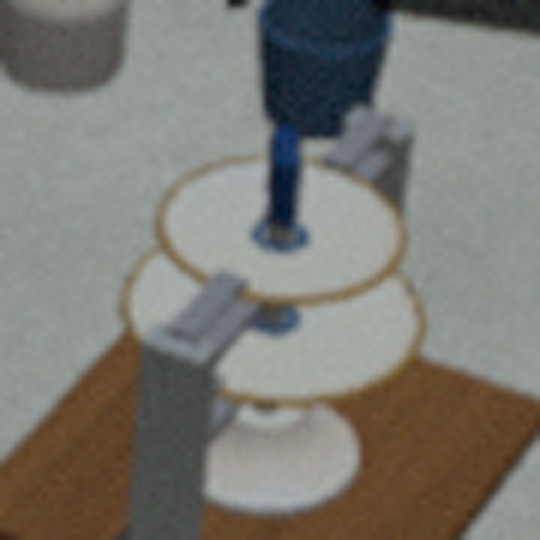

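The rod stands upright in both rings. The handle is at crop (285,127–225), where I predicted it, and the gripper is clear.

```bash
python3 -c "
from bench import *
print(close_job())"
```

```text
the job is handed in; nothing more can be done
None
```

I threaded the blue-handled rod through both plates, set it on the socket floor (contact came at the expected height) and let go, then handed the job in at about 22.5 s; no verdict came back.

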